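# Return three wood carvings to their plaster models

### The arm

A 7-joint arm with a two-finger parallel gripper is mounted at the origin on the work surface. World frame = base frame: x ahead of the robot, y to its left, z up, the work surface at z = 0. Lengths are in m, angles in degrees, forces in N, time in s.
With the tool pointing down it reaches from about 0.35 to 0.9 m from the base axis. Payload 8.1 kg.
Tool frame: the origin (TCP) lies between the finger pads, 19 mm behind the fingertips; this is the grasp point; z points along the fingers, y is the line along which they close (so a half turn about z gives the same grasp; the last joint's range is limited). The gripper opens to 85 mm and grips with 20 to 120 N. Pads are 22 mm wide; open, the fingers measure 114 mm over their backs; the gripper's body (76 mm by 85 mm) begins 54 mm behind the grasp point. The pads swing forward as they close: fully open they stand 13 mm farther back than shut.
Start: joints at [60.355, 24.895, 1.432, 90.138, -0.665, 64.973, -4.303], TCP at [0.252, -0.572, 0.25] pointing down, gripper open.
Joint ranges: [-149.89, 149.89], [-25.12, 119.58], [-72.63, 75.52], [4.76, 147.25], [-75.54, 255.54], [6.69, 114.76], [-157.13, 157.13]. Speed limits (degrees/s): [127.2, 127.2, 172.46, 172.46, 180, 180, 180].

### API

Orientations are given as a 3x3 rotation matrix whose columns are the frame's x, y, z axes.
In Python, from workcell import arm gives the robot as it stands.
- The arm moves only by the shell command python3 -m inch 'ROWS' [OPENING] [FORCE]. ROWS is JSON, one flat list of numbers, 4 for each row, row after row: the shift along the tool's x, y, z scaled (see below), then the turn about the tool's z scaled (see below). A call has 1 to 5 rows; each row is the pose to reach, as a shift and turn from the pose commanded when the call began, along the tool's axes at that moment; what a row does not reach only later rows make up. The controller multiplies each number of a shift by 30 cm and each number of a turn by pi/2 rad. A row lasts 1/8 s, in which the tool goes at most 62.5 mm and 10.7 degrees, less where a joint would pass 70% of its speed; a pose out of reach is approached as far as the arm can. A call with a number of a shift or a turn outside -1 to 1 is refused whole. A call with a gripper value outside its range is refused whole. OPENING is the opening, from -1 (shut) to 1 (fully open), set as the call begins (- or left out, the last holds). The fingers move at their own pace and stop on an object; FORCE is the grip in N (left out, the last holds). Time passes only in rows, so rows that repeat a pose let the fingers close. It gives the time, the measured TCP pose, the force, the opening and the grip force at its end, in the units of the state.
- arm.sense(): the state, without advancing time (a new reading comes with each control period).
- arm.snapshot(name): name is "scene" or "top"; returns the picture (400x640x3 uint8, blue, green, red); there is no depth.
- arm.camera_model(name): a dict with "fovy" (degrees; the focal length in pixels is half the picture's height over the tangent of half this angle, whatever the lens; pixels are square), "cx", "cy" (the principal point, pixels), "dist_coeffs" ([k1, k2, p1, p2, k3] as OpenCV has them; the pictures are not rectified), "eye" and "attitude" of the camera in the world. Camera axes: x right, y up, looking along -z (the intrinsics and any distortion apply to the point x, -y, -z); pixel columns grow to the right and rows downward; lengths in m; the calibration is good to about 2 mm. A picture is of the moment at which its call begins. camera_model takes no time and is no camera call.
- arm.job_done(): hands the job in; it is judged then, once.
The state is a dict: "time_s": time; "qpos": joint angles; "joint_velocities": joint speeds; "effort": joint torques, N m; "eef_pos": TCP position; "orientation": TCP orientation; "ft_force": force on the tool from outside, world axes, zero at the start; "torque": the same for the moment, N m; "opening": finger opening in m; "grasp_force": force on a finger pad.
Only numpy, scipy, OpenCV 4.12 (cv2) and the standard library are available. Lean on these libraries where they do the work, as an engineer would, in place of code of your own. Each camera call takes 0.05 s, during which the arm holds its last target. There are 200 camera calls.

### The job

The wooden owl, fish and bear have been put at the wrong plaster models: move each carving to the board with the plaster model it is copied from, so that it stands upright in the middle of that board's rubber pad, lengthways along the pad; the empty turntable is a free spot to park one on meanwhile. Set the carvings down without dropping or tipping them, do not knock the plaster models, and leave the mallet, the wax tin and the gouge where they are.

Things in the scene. Friction and masses are not known exactly. Their poses are not given: they have to be found in the camera images.
- owl: Wooden owl facing +x on a wooden block 58 (x) by 72 (y) by 20 mm high: round body, head with two pointed ears and round eyes, 112 mm high in all. Origin: centre of the block's underside. About 0.2 kg, loose. Grip across x on the head's flat front and back, 38 mm apart, about 35 mm wide in y; TCP 84 mm above the underside.
- fish: Wooden fish on a short stem on a wooden block 58 (x) by 72 (y) by 20 mm high: nose to +y, forked tail to -y (y from -58 to 48 mm), back fin, 102 mm high in all. Origin: centre of the block's underside. About 0.2 kg, loose. Grip across x on the body's flat flanks, 32 mm apart, at the middle; TCP 74 mm above the underside.
- bear: Wooden bear on four legs on a wooden block 58 (x) by 72 (y) by 20 mm high: head to -y (y from -67 to 47 mm), back 86, ears 98 mm high. Origin: centre of the block's underside. About 0.2 kg, loose. Grip across x on the body's flat flanks, 40 mm apart, at y = +4 mm; TCP 72 mm above the underside.
- board_owl: Fixed wooden board, 105 (x) by 255 (y) by 18 mm; at its -y end a fixed white plaster model of the owl (pointed ears, round body), same shape and size as the wooden owl, middle at y = -140 mm, top at most 130 mm above the bench; at its +y end a black rubber pad, 76 (x) by 96 mm (y), top 20 mm above the bench. Origin: under the pad's middle, at bench level.
- board_fish: Fixed wooden board, 105 (x) by 255 (y) by 18 mm; at its -y end a fixed white plaster model of the fish (long, forked tail, back fin), same shape and size as the wooden fish, middle at y = -140 mm, top at most 130 mm above the bench; at its +y end a black rubber pad, 76 (x) by 96 mm (y), top 20 mm above the bench. Origin: under the pad's middle, at bench level.
- board_bear: Fixed wooden board, 105 (x) by 255 (y) by 18 mm; at its -y end a fixed white plaster model of the bear (four legs), same shape and size as the wooden bear, middle at y = -140 mm, top at most 130 mm above the bench; at its +y end a black rubber pad, 76 (x) by 96 mm (y), top 20 mm above the bench. Origin: under the pad's middle, at bench level.
- turntable: Sculptor's bench turntable, empty: grey round disc 170 mm across, its flat top 46 mm above the bench, on a fixed dark cast base. The disc turns, stiffly. Origin: on its axis at bench level.
- mallet: Bystander: round carver's mallet of pale wood, standing on its head, handle up; head 70 mm across, 90 mm high, 180 mm high in all. Origin: centre of its underside. Loose.
- wax_tin: Bystander: round flat metal tin, 80 mm across, 35 mm high. Origin: centre of its underside. Loose.
- gouge: Bystander: carving gouge lying roughly along x, 223 mm long, dark handle 25 mm thick to -x, steel blade to +x. Origin: mid-length at bench level. Loose.
There are look-alikes about, which are no part of the job. Leave any red look-alike of the bear alone.

How it is judged (in metres and radians):
At the end, for the whole second after the job is handed in: Each wooden carving stands upright (lean under 0.1 rad) on the rubber pad of the board with its own plaster model, its origin within 15 mm of the pad's middle, its long side within 0.3 rad of the pad's long side (either way round), at rest and let go (horizontal distance between owl and board_owl below 0.015 m and z of owl in the frame of board_owl between 0.015 and 0.025 m and angle between each of owl, fish, bear's own z axis and vertical below 0.1 rad and angle between the y axis of owl and the y axis of board_owl, either way round below 0.3 rad and linear speed of each of owl, fish, bear below 0.02 m/s and angular speed of each of owl, fish, bear below 0.1 rad/s and contact force between the fingers and owl below 0.1 N and horizontal distance between fish and board_fish below 0.015 m and z of fish in the frame of board_fish between 0.015 and 0.025 m and angle between the y axis of fish and the y axis of board_fish, either way round below 0.3 rad and contact force between the fingers and fish below 0.1 N and horizontal distance between bear and board_bear below 0.015 m and z of bear in the frame of board_bear between 0.015 and 0.025 m and angle between the y axis of bear and the y axis of board_bear, either way round below 0.3 rad and contact force between the fingers and bear below 0.1 N); the robot touches nothing.
It fails at once if a wooden carving is tipped over (leans by more than 0.5 rad) (angle between any of owl, fish, bear's own z axis and vertical above 0.5 rad).
It fails at once if a wooden carving is dropped (falls at more than 0.6 m/s out of the fingers, a drop of about 2 cm) ((linear speed of owl above 0.6 m/s and contact force between the fingers and owl below 0.1 N) or (linear speed of fish above 0.6 m/s and contact force between the fingers and fish below 0.1 N) or (linear speed of bear above 0.6 m/s and contact force between the fingers and bear below 0.1 N)).
It fails at once if a plaster model or its board is knocked by the robot (more than 15 N) (contact force between any of the fingers, the arm and board_owl above 15 N or contact force between any of the fingers, the arm and board_fish above 15 N or contact force between any of the fingers, the arm and board_bear above 15 N).
It fails at once if the mallet, the wax tin or the gouge is moved by more than 25 mm (distance of any of mallet, wax_tin, gouge from where it was at the start of the episode above 0.025 m).
It also fails if it takes over 120 s, if anything falls off the work surface, if the arm or the gripper's body presses on something with over 40 N, if the wrist force passes 120 N, or if a joint passes its speed limit or range.

## Working session

There is one attempt and no reset: what is moved stays moved. The work goes in short steps, Python scripts to look and compute and a shell command to move; the robot and the scene stay as the last step left them, time stands still between calls to the robot, and variables do not carry over. Pictures are saved under pics/ and viewed, at most 14 in all, crops included, and the job is handed in when it is done.

```bash
ls; mkdir -p pics; python3 - <<'E'
from workcell import arm
import cv2
for n in("scene","top"):
    cv2.imwrite(f"pics/{n}0.png",arm.snapshot(n)); print(n,arm.camera_model(n))
print(arm.sense())
E
```

```text
pics
scene {'fovy': 44.19549805574485, 'cx': 318.3900569003422, 'cy': 192.05429331783856, 'dist_coeffs': array([-0.06872621,  0.        ,  0.        ,  0.        ,  0.        ]), 'eye': array([1.09118995, 0.78019748, 0.88379696]), 'attitude': array([[-0.75879489, -0.41742981,  0.49998267],
       [ 0.65117798, -0.50275496,  0.56851094],
       [ 0.01405535,  0.7569609 ,  0.653309  ]])}
top {'fovy': 57.251513452513905, 'cx': 318.65109413821835, 'cy': 198.72986645062372, 'dist_coeffs': array([-0.08139322,  0.        ,  0.        ,  0.        ,  0.        ]), 'eye': array([0.29198099, 0.02111256, 0.8885484 ]), 'attitude': array([[ 0.09059992,  0.97353754, -0.20980064],
       [-0.99588456,  0.08806601, -0.02140838],
       [-0.00236556,  0.21087681,  0.97750978]])}
{'time_s': 0.1, 'qpos': array([60.35584442, 24.9317445 ,  1.43149798, 90.18322074, -0.66371976,
       64.97410099, -4.30496304]), 'joint_velocities': array([ 0.03410513, -0.00083432, -0.06811685, -0.09319504,  0.01402734,
        0.07319922,  0.04500213]), 'effort': array([ 3.04150672e-03, -6.71751595e+01,  1.02791525e+00, -3.16902244e+01,
        1.58105482e-02,  7.11702334e-03,  7.05691582e-05]), 'eef_pos': array([ 0.25164565, -0.57163746,  0.24931682]), 'orientation': array([[ 9.15245230e-01,  4.02896612e-01, -6.99493878e-04],
       [ 4.02897192e-01, -9.15244423e-01,  1.22404700e-03],
       [-1.47043481e-04, -1.40212730e-03, -9.99999006e-01]]), 'ft_force': array([0.11715657, 0.73140543, 0.53163647]), 'torque': array([ 0.02641132,  0.00886004, -0.00280106]), 'grasp_force': 0.0, 'opening': 0.08553061925871783}
```

View pics/scene0.png

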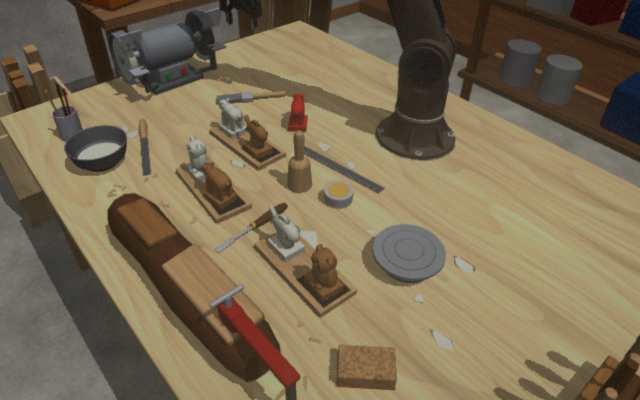

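View pics/top0.png

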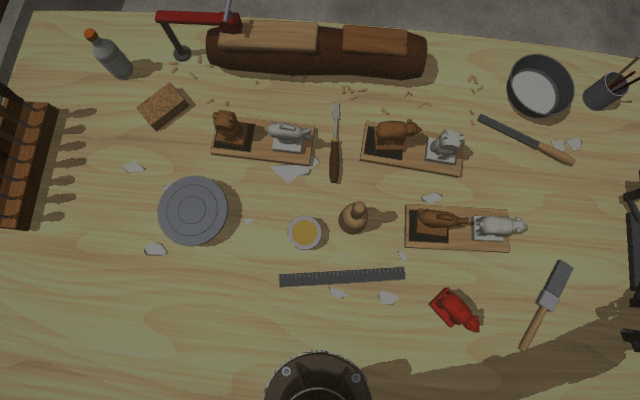

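Both pictures show the same layout. In the top view:
- Wooden owl (228,128) stands on the board with the plaster fish (289,132).
- Wooden bear (395,133) stands on the board with the plaster owl (445,145).
- Wooden fish (438,218) stands on the board with the plaster bear (500,227).
- The red bear at (456,310) is the look-alike.
- Turntable (193,211), mallet (353,217), tin (305,233) and gouge (335,140).

The bear could be confused with the red one at (456,310) or the plaster one at (500,227). The owl and fish could be confused with the plaster ones at (445,145) and (289,132). I'll check the choice in close crops.

```bash
cat > h.py <<'E'
import numpy as np, cv2
from workcell import arm
M={n:arm.camera_model(n) for n in("scene","top")}
def K(n):
    m=M[n]; f=200/np.tan(np.radians(m["fovy"]/2)); return np.array([[f,0,m["cx"]],[0,f,m["cy"]],[0,0,1.]])
def ray(n,p):
    m=M[n]; u=cv2.undistortPoints(np.array([[p]],float),K(n),m["dist_coeffs"])[0,0]
    return m["eye"], m["attitude"]@np.array([u[0],-u[1],-1])
def onz(n,p,z):
    e,d=ray(n,p); return e+d*(z-e[2])/d[2]
def tri(pt,ps):
    A=[];b=[]
    for n,p in(("top",pt),("scene",ps)):
        e,d=ray(n,p); d=d/np.linalg.norm(d); P=np.eye(3)-np.outer(d,d); A.append(P); b.append(P@e)
    x=np.linalg.lstsq(np.vstack(A),np.hstack(b),rcond=None)[0]
    return x,[np.linalg.norm(a@x-c)*1000 for a,c in zip(A,b)]
def pix(n,X):
    m=M[n]; c=m["attitude"].T@(np.array(X)-m["eye"]); c=np.array([c[0],-c[1],-c[2]])
    return cv2.projectPoints(c[None],np.zeros(3),np.zeros(3),K(n),m["dist_coeffs"])[0][0,0]
def crop(n,x,y,w,h,s,out):
    a=arm.snapshot(n)[y:y+h,x:x+w]; a=cv2.convertScaleAbs(cv2.resize(a,None,fx=s,fy=s,interpolation=cv2.INTER_CUBIC),alpha=1.5,beta=10)
    for i in range(-(-x//20)*20,x+w,20): cv2.putText(a,str(i),((i-x)*s,9),0,.35,(255,255,0),1); cv2.line(a,((i-x)*s,10),((i-x)*s,16),(255,255,0),1)
    for j in range(-(-y//20)*20,y+h,20): cv2.putText(a,str(j),(0,(j-y)*s+4),0,.35,(255,255,0),1)
    cv2.imwrite(out,a)
E
python3 - <<'E'
from h import *
crop("top",355,110,180,145,4,"pics/t1.png")
crop("scene",170,85,190,145,4,"pics/s1.png")
crop("top",200,100,130,75,6,"pics/t2.png")
crop("scene",245,190,120,125,4,"pics/s2.png")
for p,z in (((193,211),.046),((353,217),.18),((305,233),.035),((335,140),.02),((456,310),.07)): print(onz("top",p,z))
E
```

```text
[0.41658841 0.33226119 0.046     ]
[ 0.41366249 -0.0336818   0.18      ]
[0.39067444 0.06416543 0.035     ]
[0.63272107 0.01284959 0.02      ]
[ 0.24718285 -0.28212469  0.07      ]
```

View pics/t1.png

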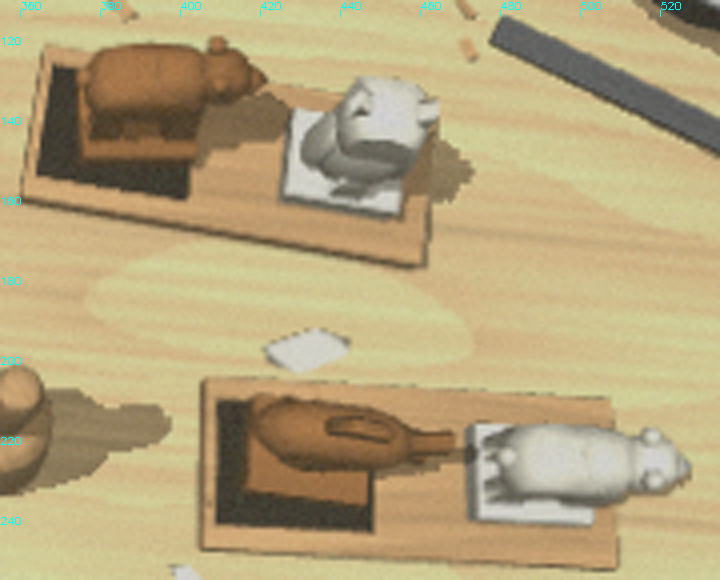

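View pics/s1.png

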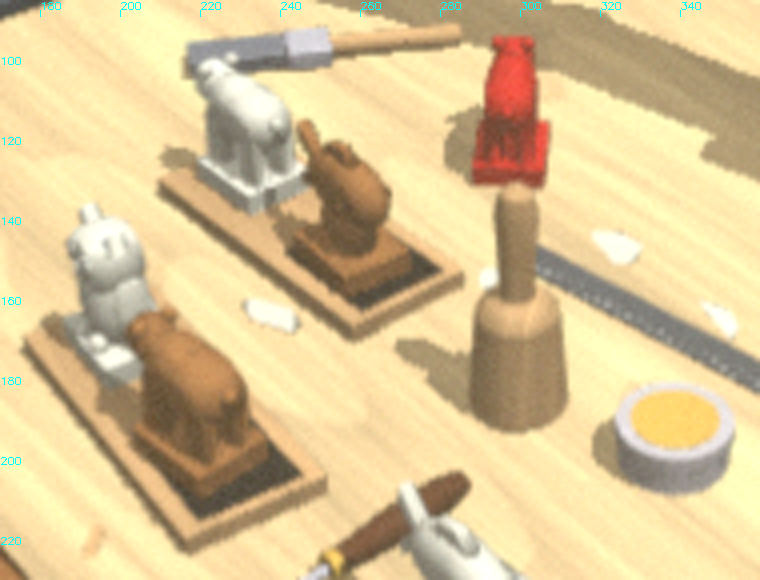

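View pics/t2.png

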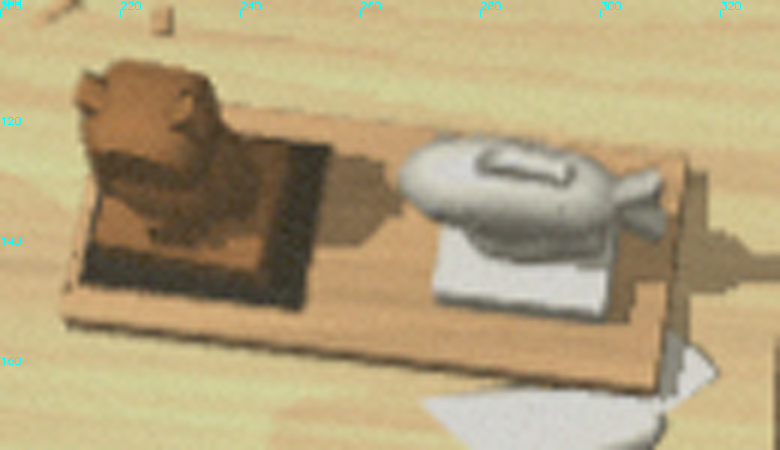

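View pics/s2.png

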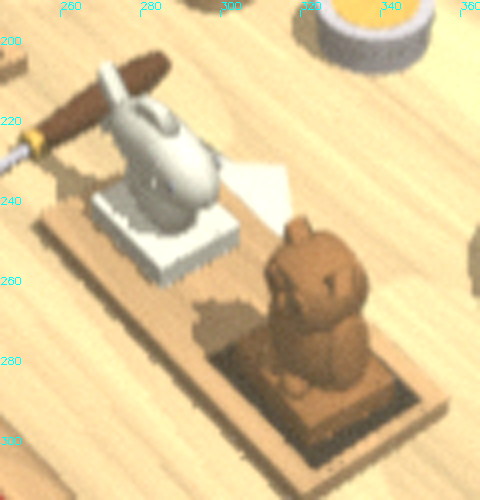

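The crops confirm the choice: the carvings are brown, the models white and the look-alike red, and every pad is visible. I read the corners off the crops for triangulation (pixel = offset + crop/scale).

```bash
cat > m.py <<'E'
from h import *
T1=lambda u,v:(355+u/4,110+v/4); S1=lambda u,v:(170+u/4,85+v/4)
T2=lambda u,v:(200+u/6,100+v/6); S2=lambda u,v:(245+u/4,190+v/4)
# pads: BL(-x+y), BR(-x-y), TL / TR where seen
print("TRI")
for k,a,b in(("B padBL",T1(38,175),S1(300,470)),("B padTL",T1(52,65),S1(200,517)),("C padBL",T1(217,523),S1(440,262)),("C padTL",T1(217,400),S1(352,302)),
 ("A padBL",T2(80,285),S2(418,396)),("bear blkBL",T1(82,157),S1(268,435)),("fish blkBL",T1(247,488),S1(412,248)),("owl blkBL",T2(93,240),S2(393,373)),
 ("A brdBL",T2(65,316),S2(448,402)),("B brdBL",T1(22,201),S1(327,478)),("C brdBL",T1(203,547),S1(463,275)),("turnt",(193,210),(409,251))):
    x,r=tri(a,b); print(k,x.round(4),np.round(r,1))
def rect(k,z,BL,BR,L,W,extra=()):
    a=onz("top",BL,z)[:2]; b=onz("top",BR,z)[:2]
    y=(a-b); d=np.linalg.norm(y); y/=d; x=np.array([y[1],-y[0]])   # +y from BR to BL ; x = y rot -90
    c=(a+b)/2+x*W/2
    print(k,"c",c.round(4),"edge",round(d,4),"(%.3f)"%L,"yaw",round(np.degrees(np.arctan2(-y[0],y[1])),1),[ (np.round([(onz(n,p,z)[:2]-c)@x,(onz(n,p,z)[:2]-c)@y],4)).tolist() for n,p in extra])
print("RECT")
rect("B pad",.02,T1(38,175),T1(187,198),.096,.076,[("top",T1(52,65)),("scene",S1(300,470)),("scene",S1(200,517))])
rect("B brd",.018,T1(22,201),T1(427,264),.255,.105,[("top",T1(45,45)),("scene",S1(327,478)),("scene",S1(192,545))])
rect("C pad",.02,T1(217,523),T1(373,532),.096,.076,[("top",T1(217,400)),("scene",S1(440,262)),("scene",S1(352,302))])
rect("C brd",.018,T1(203,547),T1(617,567),.255,.105,[("top",T1(203,378)),("top",T1(612,398)),("scene",S1(463,275)),("scene",S1(352,337))])
rect("A pad",.02,T2(80,285),T2(303,310),.096,.076,[("top",T2(330,145)),("scene",S2(418,396)),("scene",S2(315,468)),("scene",S2(208,355))])
rect("A brd",.018,T2(65,318),T2(660,390),.255,.105,[("top",T2(687,155)),("scene",S2(448,402)),("scene",S2(300,498))])
rect("bear",.04,T1(82,157),T1(197,159),.072,.058,[("scene",S1(268,435)),("scene",S1(205,482)),("scene",S1(135,437))])
rect("fish",.04,T1(247,488),T1(370,506),.072,.058,[("scene",S1(412,248)),("scene",S1(345,275)),("scene",S1(290,237))])
rect("owl",.04,T2(93,240),T2(265,268),.072,.058,[("scene",S2(393,373)),("scene",S2(307,430))])
E
python3 m.py
```

```text
TRI
B padBL [ 0.6039 -0.0638  0.0183] [0.3 0.3]
B padTL [ 0.6784 -0.068   0.018 ] [0.1 0.1]
C padBL [ 0.3964 -0.184   0.0225] [1. 1.]
C padTL [ 0.4729 -0.1834  0.0216] [4. 4.]
A padBL [0.5875 0.3177 0.0169] [0.4 0.4]
bear blkBL [ 0.6112 -0.0881  0.0366] [0.1 0.1]
fish blkBL [ 0.4151 -0.1956  0.0381] [1. 1.]
owl blkBL [0.5999 0.3085 0.0381] [0.2 0.2]
A brdBL [0.5745 0.326  0.0091] [1.6 1.6]
B brdBL [ 0.5892 -0.0557  0.0084] [0.1 0.1]
C brdBL [ 0.3818 -0.1784  0.0075] [0.7 0.7]
turnt [0.4193 0.3367 0.0378] [1.4 1.4]
RECT
B pad c [ 0.6378 -0.1129] edge 0.094 (0.096) yaw -3.9 [[0.0366, 0.0477], [-0.0361, 0.0482], [0.0383, 0.0496]]
B brd c [ 0.6297 -0.1859] edge 0.2558 (0.255) yaw -3.8 [[0.0537, 0.127], [-0.0441, 0.1366], [0.057, 0.1408]]
C pad c [ 0.4352 -0.2298] edge 0.0942 (0.096) yaw 1.6 [[0.0365, 0.0481], [-0.0393, 0.0431], [0.0395, 0.0394]]
C brd c [ 0.438  -0.3012] edge 0.2532 (0.255) yaw 2.0 [[0.05, 0.1275], [0.0514, -0.1283], [-0.0434, 0.1365], [0.0628, 0.1412]]
A pad c [0.6227 0.2678] edge 0.0958 (0.096) yaw -1.8 [[0.0365, -0.0471], [-0.0347, 0.0502], [0.0399, 0.0522], [0.0385, -0.0439]]
A brd c [0.6194 0.1935] edge 0.2525 (0.255) yaw -2.2 [[0.0524, -0.1236], [-0.0461, 0.1365], [0.0572, 0.1358]]
bear c [ 0.6416 -0.1208] edge 0.0708 (0.072) yaw 4.4 [[-0.0257, 0.0383], [0.0311, 0.0466], [0.0379, -0.0204]]
fish c [ 0.4423 -0.2341] edge 0.0732 (0.072) yaw -3.4 [[-0.0286, 0.0401], [0.0286, 0.0395], [0.0364, -0.0248]]
owl c [0.6251 0.2687] edge 0.0734 (0.072) yaw -4.8 [[-0.0277, 0.0387], [0.0328, 0.0426]]
```

Heights agree with the text (pads about 20 mm, block tops about 40 mm). Pad centres are A(fish) (.622,.268), B(owl) (.638,-.113) and C(bear) (.435,-.229). The order is fish to turntable, bear to C, owl to B, then fish to A.

```bash
cat > p.py <<'E'
import sys,numpy as np
from workcell import arm
x,y,z,phi=map(float,sys.argv[1:5]); s=arm.sense(); R=np.array(s["orientation"]); 
d=np.array([x,y,z])-s["eef_pos"]; c=np.degrees(np.arctan2(R[1,1],R[0,1]))
print("shift",(R.T@d/.3).round(3),"turn",round(-((phi-c+180)%360-180)/90,3),"dist",round(np.linalg.norm(d),3),"at",np.round(s["eef_pos"],4),"phi",round(c,1),"grip",round(s["opening"],4),round(s["grasp_force"],1),"t",round(s["time_s"],2))
E
python3 p.py .442 -.2325 .25 -3.4
```

```text
shift [ 1.036e+00 -7.800e-01 -1.000e-03] turn -0.698 dist 0.389 at [ 0.2518 -0.5719  0.2497] phi -66.2 grip 0.0853 0.0 t 0.3
```

```bash
python3 -m inch '[0.95,-0.7,0,-0.65, 0.95,-0.7,0,-0.65, 0.95,-0.7,0,-0.65, 0.95,-0.7,0,-0.65, 0.95,-0.7,0,-0.65]' 1 40; python3 -m inch '[0,0,0,0,0,0,0,0]'; python3 p.py .442 -.2325 .25 -3.4
```

```text
time_s: 0.92
eef_pos: [0.4082, -0.2992, 0.2503]
orientation: [[0.211, 0.977, 0.001], [0.977, -0.211, -0.001], [-0.0, 0.001, -1.0]]
ft_force: [0.6, -0.5, 0.5]
opening: 0.0854
grasp_force: 0.0
time_s: 1.18
eef_pos: [0.4072, -0.3014, 0.2501]
orientation: [[0.218, 0.976, -0.0], [0.976, -0.218, -0.001], [-0.001, -0.0, -1.0]]
ft_force: [-0.3, -0.2, -0.3]
opening: 0.0855
grasp_force: 0.0
shift [0.249 0.063 0.   ] turn -0.102 dist 0.077 at [ 0.4072 -0.3014  0.2501] phi -12.6 grip 0.0855 0.0 t 1.18
```

```bash
python3 -m inch '[0.249,0.063,0,-0.1, 0.249,0.063,0,-0.1, 0.249,0.063,0,-0.1, 0.249,0.063,0,-0.1]'; python3 -m inch '[0,0,0.15,0, 0,0,0.25,0, 0,0,0.25,0]'; python3 p.py .442 -.2325 .094 -3.4
python3 - <<'E'
from h import *
crop("top",370,150,130,110,5,"pics/f1.png")
E
```

```text
time_s: 1.68
eef_pos: [0.4411, -0.2342, 0.2498]
orientation: [[0.065, 0.998, -0.001], [0.998, -0.065, -0.001], [-0.001, -0.001, -1.0]]
ft_force: [-0.3, -0.1, -0.6]
opening: 0.0853
grasp_force: 0.0
time_s: 2.05
eef_pos: [0.4399, -0.2333, 0.1732]
orientation: [[0.064, 0.998, -0.004], [0.998, -0.064, 0.001], [0.001, -0.004, -1.0]]
ft_force: [0.8, 0.2, 1.7]
opening: 0.0855
grasp_force: 0.0
shift [0.003 0.008 0.264] turn -0.003 dist 0.079 at [ 0.4399 -0.2333  0.1732] phi -3.7 grip 0.0855 0.0 t 2.05
```

View pics/f1.png

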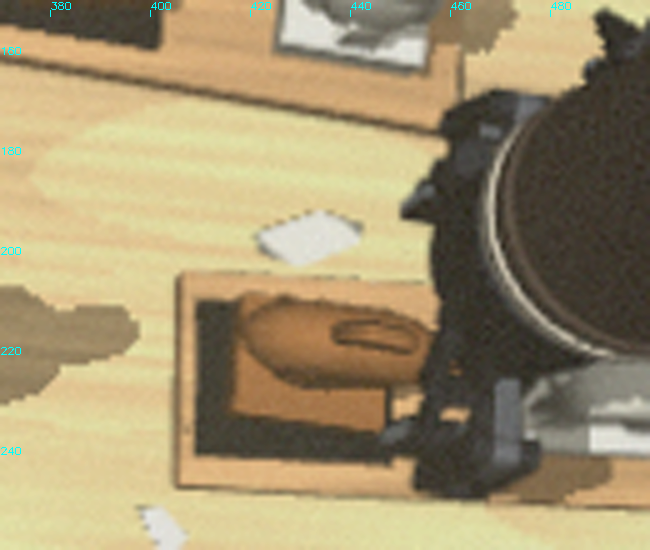

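The crop shows the gripper straddling the fish: fingertips near (450,237) and (455,190), fish middle at (437,217). That matches the projected shift for the tool still being 80 mm high, so I'll descend and grip.

```bash
python3 -m inch '[0,0.006,0.13,0, 0,0.006,0.262,0, 0,0.006,0.262,0, 0,0.006,0.262,0]'; python3 -m inch '[0,0,0,0,0,0,0,0,0,0,0,0,0,0,0,0,0,0,0,0]' -0.9 40; python3 -m inch '[0,0,0,0,0,0,0,0,0,0,0,0]';  python3 p.py .442 -.2325 .094 -3.4
```

```text
time_s: 2.6
eef_pos: [0.445, -0.233, 0.0983]
orientation: [[0.062, 0.998, 0.002], [0.998, -0.062, -0.001], [-0.001, 0.002, -1.0]]
ft_force: [0.1, 0.8, -1.0]
opening: 0.0855
grasp_force: 0.0
time_s: 3.22
eef_pos: [0.4443, -0.2325, 0.0972]
orientation: [[0.061, 0.998, 0.001], [0.998, -0.061, -0.001], [-0.001, 0.001, -1.0]]
ft_force: [-1.3, 0.1, 7.3]
opening: 0.0303
grasp_force: 38.9
time_s: 3.6
eef_pos: [0.4443, -0.2325, 0.0971]
orientation: [[0.061, 0.998, 0.001], [0.998, -0.061, -0.001], [-0.001, 0.001, -1.0]]
ft_force: [-1.5, 0.0, 7.1]
opening: 0.0307
grasp_force: 38.9
shift [-0.001 -0.008  0.01 ] turn -0.001 dist 0.004 at [ 0.4443 -0.2325  0.0971] phi -3.5 grip 0.0307 38.9 t 3.6
```

```bash
python3 -m inch '[0,0,-0.05,0, 0,0,-0.2,0, 0,0,-0.38,0, 0,0,-0.56,0, 0,0,-0.7,0]' - 60; python3 -m inch '[0,0,0,0,0,0,0,0]'; python3 p.py .418 .333 .30 -3.4
```

```text
time_s: 4.22
eef_pos: [0.4437, -0.2319, 0.3095]
orientation: [[0.061, 0.998, 0.002], [0.998, -0.061, -0.001], [-0.001, 0.002, -1.0]]
ft_force: [0.3, -1.0, -2.5]
opening: 0.0302
grasp_force: 60.1
time_s: 4.47
eef_pos: [0.4431, -0.232, 0.3059]
orientation: [[0.061, 0.998, -0.001], [0.998, -0.061, 0.0], [0.0, -0.001, -1.0]]
ft_force: [0.1, -0.6, -2.8]
opening: 0.0302
grasp_force: 60.1
shift [ 1.875 -0.199  0.02 ] turn -0.001 dist 0.566 at [ 0.4431 -0.232   0.3059] phi -3.5 grip 0.0302 60.1 t 4.47
```

Held firmly (about 2 N weight). Now carrying to the turntable.

```bash
python3 -m inch '[0.1,-0.01,0,0, 0.28,-0.03,0,0, 0.48,-0.05,0,0, 0.68,-0.07,0,0, 0.88,-0.09,0,0]'; python3 -m inch '[0.2,-0.02,0,0, 0.4,-0.04,0,0, 0.6,-0.06,0,0, 0.8,-0.09,0,0, 0.93,-0.1,0,0]';  python3 -m inch '[0,0,0,0,0,0,0,0]'; python3 p.py .418 .333 .20 -3.4
python3 - <<'E'
from h import *
crop("top",140,140,130,110,5,"pics/tt.png")
E
```

```text
time_s: 5.1
eef_pos: [0.4318, 0.0345, 0.305]
orientation: [[0.062, 0.998, -0.003], [0.998, -0.062, -0.0], [-0.0, -0.003, -1.0]]
ft_force: [1.6, 0.7, -3.0]
opening: 0.0299
grasp_force: 60.1
time_s: 5.72
eef_pos: [0.4185, 0.3156, 0.3048]
orientation: [[0.058, 0.998, -0.003], [0.998, -0.058, -0.001], [-0.001, -0.003, -1.0]]
ft_force: [0.5, -1.0, -2.0]
opening: 0.0303
grasp_force: 60.1
time_s: 5.98
eef_pos: [0.42, 0.3121, 0.305]
orientation: [[0.061, 0.998, -0.002], [0.998, -0.061, -0.002], [-0.002, -0.002, -1.0]]
ft_force: [1.1, -0.2, -2.1]
opening: 0.0299
grasp_force: 60.1
shift [ 0.07 -0.01  0.35] turn -0.001 dist 0.107 at [0.42   0.3121 0.305 ] phi -3.5 grip 0.0299 60.1 t 5.97
```

View pics/tt.png

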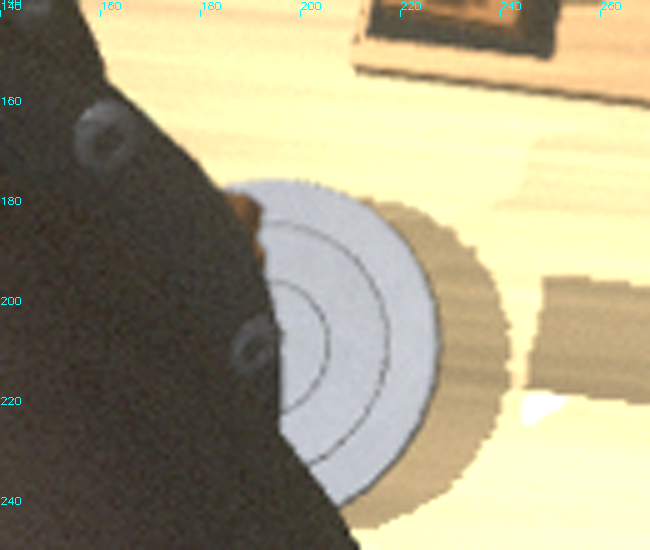

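The crop shows the fish tail at (187,183) held above the disc, which is clear. I'll lower it.

```bash
python3 -m inch '[0.07,-0.01,0.1,0, 0.07,-0.01,0.25,0, 0.07,-0.01,0.4,0, 0.07,-0.01,0.52,0, 0.07,-0.01,0.56,0]';  python3 -m inch '[0,0,0,0,0,0,0,0]'; python3 p.py .418 .333 .123 -3.4
```

```text
time_s: 6.65
eef_pos: [0.4184, 0.3318, 0.1364]
orientation: [[0.063, 0.998, -0.003], [0.998, -0.063, -0.003], [-0.003, -0.002, -1.0]]
ft_force: [0.4, -0.3, -1.9]
opening: 0.0297
grasp_force: 60.1
time_s: 6.9
eef_pos: [0.4195, 0.3348, 0.1399]
orientation: [[0.062, 0.998, 0.002], [0.998, -0.062, 0.001], [0.002, 0.002, -1.0]]
ft_force: [0.2, 0.4, -1.8]
opening: 0.0297
grasp_force: 60.1
shift [-0.006 -0.005  0.056] turn -0.002 dist 0.017 at [0.4195 0.3348 0.1399] phi -3.6 grip 0.0297 60.1 t 6.9
```

```bash
python3 -m inch '[0,0,0.02,0, 0,0,0.03,0, 0,0,0.04,0, 0,0,0.04,0]';  python3 -m inch '[0,0,0.005,0, 0,0,0.01,0,0,0,0.01,0]'; python3 -m inch '[0,0,0.004,0, 0,0,0.008,0,0,0,0.008,0]'
```

```text
time_s: 7.4
eef_pos: [0.4185, 0.3343, 0.1261]
orientation: [[0.061, 0.998, -0.0], [0.998, -0.061, -0.0], [-0.0, -0.0, -1.0]]
ft_force: [-0.1, 0.5, -2.2]
opening: 0.0302
grasp_force: 60.1
time_s: 7.78
eef_pos: [0.4187, 0.3344, 0.1235]
orientation: [[0.061, 0.998, 0.0], [0.998, -0.061, 0.0], [0.0, 0.0, -1.0]]
ft_force: [-0.3, -1.3, -1.2]
opening: 0.0298
grasp_force: 60.2
time_s: 8.15
eef_pos: [0.4191, 0.3345, 0.1231]
orientation: [[0.062, 0.998, 0.002], [0.998, -0.062, -0.0], [-0.0, 0.002, -1.0]]
ft_force: [-3.6, -7.6, 26.3]
opening: 0.0302
grasp_force: 64.5
```

Touched down at TCP z .123 as predicted. Releasing and rising.

```bash
python3 -m inch '[0,0,-0.01,0,0,0,-0.01,0,0,0,-0.01,0,0,0,-0.01,0]' 0.9; python3 -m inch '[0,0,-0.1,0,0,0,-0.3,0,0,0,-0.5,0,0,0,-0.6,0]'; python3 p.py .6416 -.1155 .30 5
python3 - <<'E'
from h import *
crop("scene",170,85,290,210,2,"pics/s3.png")
E
```

```text
time_s: 8.65
eef_pos: [0.4186, 0.3343, 0.1237]
orientation: [[0.061, 0.998, -0.0], [0.998, -0.061, -0.0], [-0.0, -0.0, -1.0]]
ft_force: [0.0, -0.1, -1.1]
opening: 0.0814
grasp_force: 0.0
time_s: 9.15
eef_pos: [0.419, 0.3353, 0.3073]
orientation: [[0.061, 0.998, 0.003], [0.998, -0.061, 0.003], [0.003, 0.003, -1.0]]
ft_force: [-0.1, 0.1, -0.8]
opening: 0.0807
grasp_force: 0.0
shift [-1.454  0.833  0.022] turn -0.095 dist 0.503 at [0.419  0.3353 0.3073] phi -3.5 grip 0.0807 0.0 t 9.15
```

View pics/s3.png

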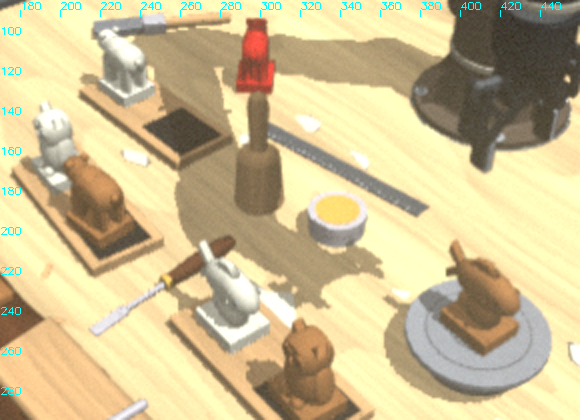

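The fish stands upright on the turntable at about (412,245), and pad C (about (262,148)) is empty. Next the bear.

```bash
python3 -m inch '[-0.72,0.41,0,-0.05,-0.72,0.41,0,-0.05,-0.72,0.41,0,-0.05,-0.72,0.41,0,-0.05,-0.72,0.41,0,-0.05]'; python3 -m inch '[-0.7,0.38,0,-0.05,-0.7,0.38,0,-0.05,-0.7,0.38,0,-0.05,-0.7,0.38,0,-0.05,-0.7,0.38,0,-0.05]' ; python3 -m inch '[0,0,0,0,0,0,0,0]'; python3 p.py .6416 -.1155 .22 5
```

```text
time_s: 9.82
eef_pos: [0.5302, 0.1051, 0.3028]
orientation: [[-0.008, 1.0, -0.001], [1.0, 0.008, -0.002], [-0.002, -0.001, -1.0]]
ft_force: [-0.4, 1.0, 0.7]
opening: 0.0811
grasp_force: 0.0
time_s: 10.45
eef_pos: [0.6466, -0.1014, 0.3021]
orientation: [[-0.089, 0.996, -0.002], [0.996, 0.089, -0.001], [-0.001, -0.002, -1.0]]
ft_force: [-0.4, 0.0, -0.6]
opening: 0.0811
grasp_force: 0.0
time_s: 10.7
eef_pos: [0.6453, -0.0946, 0.3042]
orientation: [[-0.098, 0.995, 0.0], [0.995, 0.098, 0.001], [0.001, 0.0, -1.0]]
ft_force: [-1.1, 0.5, -0.2]
opening: 0.0811
grasp_force: 0.0
shift [-0.068 -0.019  0.281] turn 0.007 dist 0.087 at [ 0.6453 -0.0946  0.3042] phi 5.6 grip 0.0811 0.0 t 10.7
```

```bash
python3 -m inch '[-0.068,-0.015,0,0, -0.068,-0.015,0.12,0, -0.068,-0.015,0.28,0,-0.068,-0.015,0.45,0,-0.068,-0.015,0.5,0]'; python3 -m inch '[0,0,0,0,0,0,0,0]'; python3 p.py .6416 -.1155 .092 5
python3 - <<'E'
from h import *
crop("scene",160,100,140,120,5,"pics/b1.png")
E
```

```text
time_s: 11.32
eef_pos: [0.6411, -0.119, 0.1511]
orientation: [[-0.095, 0.995, -0.005], [0.995, 0.095, -0.0], [0.0, -0.005, -1.0]]
ft_force: [0.5, -0.2, -0.8]
opening: 0.0812
grasp_force: 0.0
time_s: 11.58
eef_pos: [0.6445, -0.1177, 0.1564]
orientation: [[-0.095, 0.995, 0.003], [0.995, 0.095, -0.0], [-0.001, 0.003, -1.0]]
ft_force: [0.3, 0.7, 0.9]
opening: 0.0809
grasp_force: 0.0
shift [ 0.008 -0.01   0.215] turn 0.005 dist 0.064 at [ 0.6445 -0.1177  0.1564] phi 5.5 grip 0.0809 0.0 t 11.57
```

View pics/b1.png

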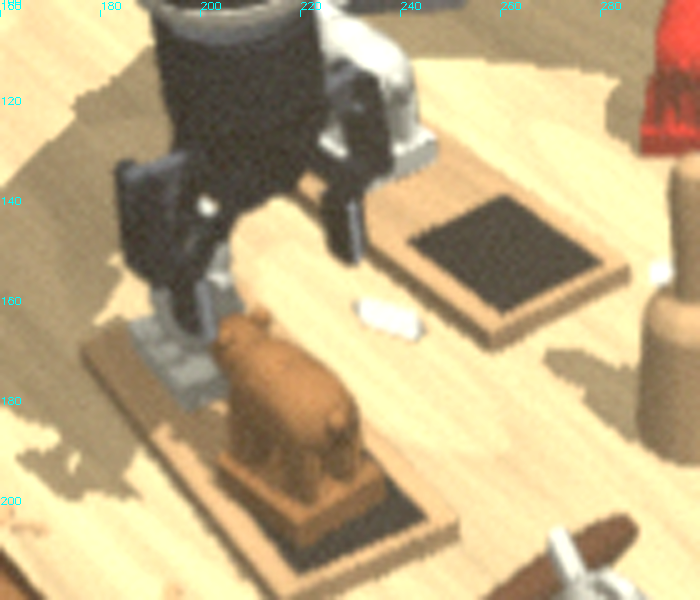

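The crop shows the open fingertips (200,165) and (230,150) behind and above the bear (217,170). Pad C's four corners are all visible, at (241,148), (262,139), (280,152) and (261,162). I'll check both by projection.

```bash
python3 - <<'E'
from h import *
for z in(.156,.137,.092,.106): print(z,pix("scene",(.6435,-.1165,z)).round(1))
c=[onz("scene",p,.02) for p in((241,148),(261.6,138.6),(280.4,152.4),(260.6,162.4))]; print(np.round(c,4),np.mean(c,0))
E
```

```text
0.156 [215.1 156.8]
0.137 [216. 163.]
0.092 [218.1 177. ]
0.106 [217.5 172.7]
[[ 0.4769 -0.2724  0.02  ]
 [ 0.4007 -0.2732  0.02  ]
 [ 0.3997 -0.1795  0.02  ]
 [ 0.4731 -0.1771  0.02  ]] [ 0.43760724 -0.22555523  0.02      ]
```

```bash
python3 -m inch '[0.005,-0.005,0.1,0, 0.005,-0.005,0.19,0, 0.005,-0.005,0.215,0,0.005,-0.005,0.215,0]'; python3 -m inch '[0,0,0,0,0,0,0,0,0,0,0,0,0,0,0,0,0,0,0,0]' -0.8 40; python3 -m inch '[0,0,0,0,0,0,0,0]' - 60; python3 p.py .6416 -.1155 .30 3
```

```text
time_s: 12.12
eef_pos: [0.6421, -0.1162, 0.0905]
orientation: [[-0.095, 0.995, 0.001], [0.995, 0.095, -0.0], [-0.0, 0.001, -1.0]]
ft_force: [-0.3, 0.1, 1.3]
opening: 0.0811
grasp_force: 0.0
time_s: 12.75
eef_pos: [0.6423, -0.1162, 0.0907]
orientation: [[-0.095, 0.995, 0.002], [0.995, 0.095, -0.0], [-0.001, 0.002, -1.0]]
ft_force: [-0.1, -1.0, 5.6]
opening: 0.0382
grasp_force: 39.4
time_s: 13.0
eef_pos: [0.6423, -0.1162, 0.0908]
orientation: [[-0.095, 0.995, 0.002], [0.995, 0.095, -0.0], [-0.001, 0.002, -1.0]]
ft_force: [-1.0, -0.9, 7.3]
opening: 0.038
grasp_force: 59.2
shift [ 0.002 -0.001 -0.697] turn 0.027 dist 0.209 at [ 0.6423 -0.1162  0.0908] phi 5.5 grip 0.038 59.2 t 13.0
```

```bash
python3 -m inch '[0,0,-0.05,0, 0,0,-0.2,0, 0,0,-0.38,0, 0,0,-0.56,0, 0,0,-0.66,0]';  python3 -m inch '[0,0,0,0,0,0,0,0]'; python3 p.py .4365 -.2235 .29 2
```

```text
time_s: 13.62
eef_pos: [0.6421, -0.1158, 0.2917]
orientation: [[-0.096, 0.995, 0.004], [0.995, 0.096, -0.0], [-0.001, 0.004, -1.0]]
ft_force: [0.6, 0.1, -2.4]
opening: 0.0377
grasp_force: 60.9
time_s: 13.88
eef_pos: [0.6408, -0.1163, 0.2866]
orientation: [[-0.095, 0.995, -0.002], [0.995, 0.095, -0.0], [0.0, -0.002, -1.0]]
ft_force: [-0.4, -0.4, -1.9]
opening: 0.0378
grasp_force: 60.9
shift [-0.291 -0.712 -0.01 ] turn 0.039 dist 0.231 at [ 0.6408 -0.1163  0.2866] phi 5.5 grip 0.0378 60.9 t 13.88
```

```bash
python3 -m inch '[-0.04,-0.1,0,0.01, -0.1,-0.25,0,0.02, -0.18,-0.44,0,0.03, -0.25,-0.62,0,0.04,-0.285,-0.71,0,0.04]';  python3 -m inch '[0,0,0.0,0,0,0,0,0]'; python3 p.py .4365 -.2235 .11 2
```

```text
time_s: 14.5
eef_pos: [0.4337, -0.2232, 0.2858]
orientation: [[-0.029, 1.0, -0.004], [1.0, 0.029, 0.0], [0.001, -0.004, -1.0]]
ft_force: [0.7, 0.0, -1.6]
opening: 0.0377
grasp_force: 61.1
time_s: 14.75
eef_pos: [0.4378, -0.2211, 0.2868]
orientation: [[-0.033, 0.999, -0.001], [0.999, 0.033, 0.001], [0.001, -0.001, -1.0]]
ft_force: [0.8, -1.3, -1.9]
opening: 0.0376
grasp_force: 61.1
shift [-0.008 -0.004  0.589] turn -0.001 dist 0.177 at [ 0.4378 -0.2211  0.2868] phi 1.9 grip 0.0376 61.1 t 14.75
```

```bash
python3 -m inch '[-0.008,-0.004,0.1,0, -0.008,-0.004,0.25,0, -0.008,-0.004,0.4,0, -0.008,-0.004,0.53,0,-0.008,-0.004,0.6,0]';  python3 -m inch '[0,0,0.0,0,0,0,0,0]'; python3 p.py .4365 -.2235 .091 2
```

```text
time_s: 15.38
eef_pos: [0.4366, -0.2224, 0.1049]
orientation: [[-0.035, 0.999, -0.002], [0.999, 0.035, 0.003], [0.003, -0.002, -1.0]]
ft_force: [0.1, -0.2, -2.0]
opening: 0.0379
grasp_force: 61.1
time_s: 15.62
eef_pos: [0.4377, -0.2235, 0.108]
orientation: [[-0.034, 0.999, 0.001], [0.999, 0.034, 0.0], [0.0, 0.001, -1.0]]
ft_force: [0.3, 0.9, -1.9]
opening: 0.0379
grasp_force: 61.1
shift [ 0.    -0.004  0.057] turn -0.001 dist 0.017 at [ 0.4377 -0.2235  0.108 ] phi 1.9 grip 0.0379 61.1 t 15.62
```

```bash
python3 -m inch '[0,0,0.02,0, 0,0,0.03,0, 0,0,0.04,0, 0,0,0.04,0]';  python3 -m inch '[0,0,0.005,0, 0,0,0.01,0,0,0,0.01,0]'; python3 -m inch '[0,0,0.004,0, 0,0,0.008,0,0,0,0.008,0]'
```

```text
time_s: 16.12
eef_pos: [0.4364, -0.2241, 0.0954]
orientation: [[-0.033, 0.999, -0.0], [0.999, 0.033, 0.0], [0.0, -0.0, -1.0]]
ft_force: [-0.2, 0.4, -2.1]
opening: 0.0382
grasp_force: 61.1
time_s: 16.5
eef_pos: [0.4365, -0.2241, 0.0924]
orientation: [[-0.033, 0.999, -0.0], [0.999, 0.033, 0.0], [0.0, -0.0, -1.0]]
ft_force: [-0.4, 1.1, -2.0]
opening: 0.0381
grasp_force: 61.1
time_s: 16.88
eef_pos: [0.4367, -0.2241, 0.0906]
orientation: [[-0.033, 0.999, 0.0], [0.999, 0.033, -0.0], [-0.0, 0.0, -1.0]]
ft_force: [-1.6, 1.6, 7.4]
opening: 0.0379
grasp_force: 62.2
```

Bear touched down. Release it, rise and go to the owl.

```bash
python3 -m inch '[0,0,-0.005,0,0,0,-0.005,0,0,0,-0.005,0,0,0,-0.005,0]' 0.9; python3 -m inch '[0,0,-0.1,0,0,0,-0.3,0,0,0,-0.5,0,0,0,-0.7,0,0,0,-0.7,0]'; python3 p.py .6255 .271 .30 -4
```

```text
time_s: 17.38
eef_pos: [0.4365, -0.2241, 0.0915]
orientation: [[-0.033, 0.999, -0.0], [0.999, 0.033, 0.0], [0.0, -0.0, -1.0]]
ft_force: [-0.3, 1.2, 0.1]
opening: 0.0814
grasp_force: 0.0
time_s: 18.0
eef_pos: [0.4388, -0.2245, 0.3062]
orientation: [[-0.033, 0.999, 0.007], [0.999, 0.033, -0.004], [-0.004, 0.007, -1.0]]
ft_force: [-0.6, -0.0, -0.7]
opening: 0.081
grasp_force: 0.0
shift [1.631 0.676 0.019] turn 0.065 dist 0.53 at [ 0.4388 -0.2245  0.3062] phi 1.9 grip 0.081 0.0 t 18.0
```

```bash
python3 -m inch '[0.8,0.33,0,0.03,0.8,0.33,0,0.03,0.8,0.33,0,0.03,0.8,0.33,0,0.03,0.8,0.33,0,0.03]'; python3 -m inch '[0.8,0.33,0,0.03,0.8,0.33,0,0.03,0.8,0.33,0,0.03,0.8,0.33,0,0.03,0.8,0.33,0,0.03]' ; python3 -m inch '[0,0,0,0,0,0,0,0]'; python3 p.py .6255 .271 .17 -4
python3 - <<'E'
from h import *
crop("scene",170,80,190,150,4,"pics/s4.png")
E
```

```text
time_s: 18.62
eef_pos: [0.5277, 0.0243, 0.3009]
orientation: [[0.007, 1.0, -0.001], [1.0, -0.007, 0.002], [0.002, -0.001, -1.0]]
ft_force: [0.0, -0.8, -0.4]
opening: 0.0806
grasp_force: 0.0
time_s: 19.25
eef_pos: [0.6294, 0.2618, 0.2995]
orientation: [[0.056, 0.998, -0.003], [0.998, -0.056, 0.001], [0.001, -0.003, -1.0]]
ft_force: [-0.1, -0.3, -0.1]
opening: 0.0809
grasp_force: 0.0
time_s: 19.5
eef_pos: [0.6304, 0.2551, 0.3014]
orientation: [[0.064, 0.998, -0.0], [0.998, -0.064, -0.002], [-0.002, 0.0, -1.0]]
ft_force: [-0.1, 0.1, -0.3]
opening: 0.0813
grasp_force: 0.0
shift [ 0.053 -0.02   0.438] turn 0.004 dist 0.132 at [0.6304 0.2551 0.3014] phi -3.7 grip 0.0813 0.0 t 19.5
```

View pics/s4.png

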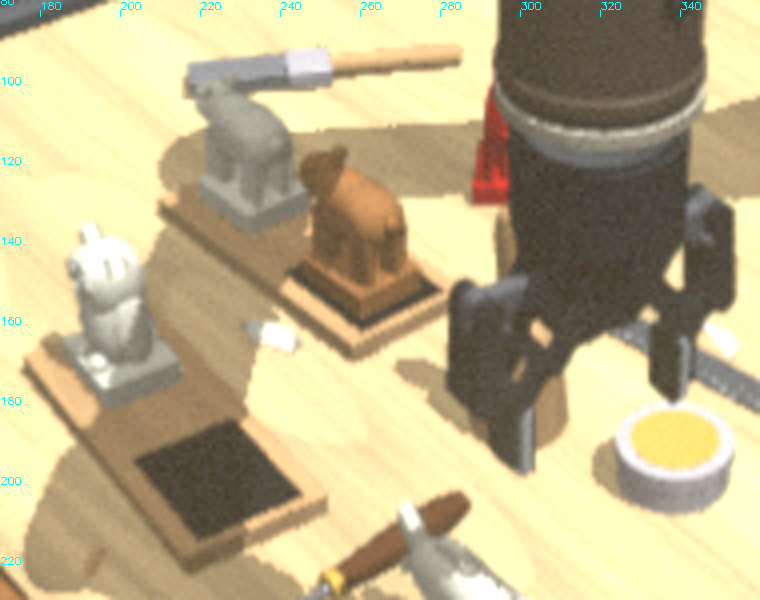

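The bear stands upright on pad C, roughly centred (240,150). Pad B's corners are now visible at crop (135,460), (238,420), (300,495) and (198,540). I'll check them, then descend over the owl.

```bash
python3 - <<'E'
from h import *
S=lambda u,v:(170+u/4,80+v/4)
c=[onz("scene",S(*p),.02) for p in((135,460),(238,420),(300,495),(198,540))]; print(np.round(c,4),np.mean(c,0))
b=[onz("scene",S(*p),.04) for p in((298,262),(363,315),(430,285))]; print(np.round(b,4),(b[0]+b[2])/2)
E
python3 -m inch '[0.053,-0.02,0.05,0, 0.053,-0.02,0.2,0, 0.053,-0.02,0.35,0,0.053,-0.02,0.4,0]'; python3 -m inch '[0,0,0,0,0,0,0,0]';python3 p.py .6255 .271 .104 -4
```

```text
[[ 0.6728 -0.1574  0.02  ]
 [ 0.5974 -0.1486  0.02  ]
 [ 0.6078 -0.0584  0.02  ]
 [ 0.6818 -0.0644  0.02  ]] [ 0.63995753 -0.1071773   0.02      ]
[[ 0.4762 -0.2519  0.04  ]
 [ 0.4771 -0.1686  0.04  ]
 [ 0.4188 -0.1671  0.04  ]] [ 0.44747059 -0.20952467  0.04      ]
time_s: 20.05
eef_pos: [0.6232, 0.2729, 0.1782]
orientation: [[0.061, 0.998, -0.004], [0.998, -0.061, -0.002], [-0.003, -0.004, -1.0]]
ft_force: [-0.5, -0.4, 1.3]
opening: 0.0812
grasp_force: 0.0
time_s: 20.3
eef_pos: [0.6257, 0.2747, 0.1836]
orientation: [[0.062, 0.998, 0.002], [0.998, -0.062, 0.002], [0.002, 0.002, -1.0]]
ft_force: [-0.5, 0.4, 0.1]
opening: 0.0812
grasp_force: 0.0
shift [-0.013 -0.001  0.265] turn 0.005 dist 0.08 at [0.6257 0.2747 0.1836] phi -3.5 grip 0.0812 0.0 t 20.3
```

```bash
python3 -m inch '[-0.012,0,0.1,0, -0.012,0,0.23,0, -0.012,0,0.265,0,-0.012,0,0.265,0]'; python3 -m inch '[0,0,0,0,0,0,0,0,0,0,0,0,0,0,0,0,0,0,0,0]' -0.8 40; python3 -m inch '[0,0,0,0,0,0,0,0]' - 60; python3 p.py .639 -.1095 .30 -3.9
python3 - <<'E'
from h import *
crop("scene",220,100,80,75,8,"pics/s5.png")
E
```

```text
time_s: 20.8
eef_pos: [0.6252, 0.2707, 0.1031]
orientation: [[0.061, 0.998, 0.001], [0.998, -0.061, 0.001], [0.001, 0.001, -1.0]]
ft_force: [0.5, -0.0, 0.2]
opening: 0.0809
grasp_force: 0.0
time_s: 21.42
eef_pos: [0.6258, 0.2706, 0.1035]
orientation: [[0.062, 0.998, 0.002], [0.998, -0.062, 0.001], [0.001, 0.002, -1.0]]
ft_force: [1.3, -0.6, 6.5]
opening: 0.0378
grasp_force: 40.5
time_s: 21.68
eef_pos: [0.6258, 0.2707, 0.1036]
orientation: [[0.062, 0.998, 0.002], [0.998, -0.062, 0.001], [0.001, 0.002, -1.0]]
ft_force: [1.0, -0.5, 6.7]
opening: 0.0374
grasp_force: 59.4
shift [-1.261  0.124 -0.656] turn 0.004 dist 0.428 at [0.6258 0.2707 0.1036] phi -3.6 grip 0.0374 59.4 t 21.68
```

View pics/s5.png

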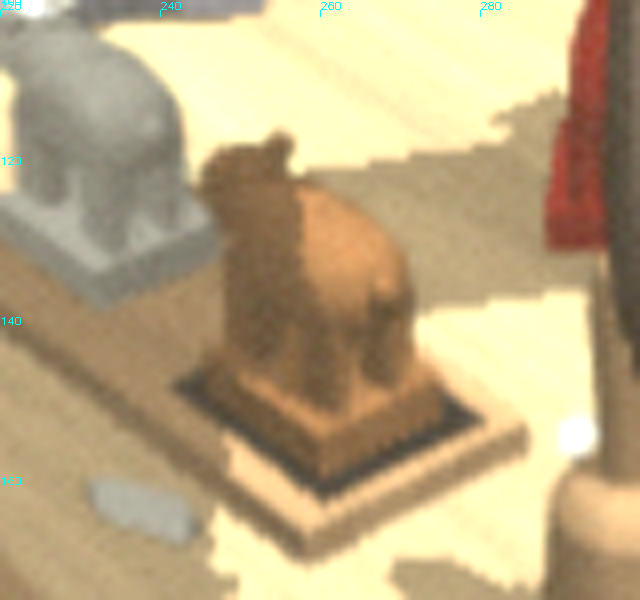

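The bear is upright and inside pad C. Block top corners are at crop (205,352), (318,435) and (440,383); pad corners are at (175,385), (323,500) and (485,415).

```bash
python3 - <<'E'
from h import *
S=lambda p,z:onz("scene",(220+p[0]/8,100+p[1]/8),z)
b=[S(p,.04) for p in((205,352),(318,435),(440,383))]; q=[S(p,.02) for p in((175,385),(323,500),(485,415))]
print(np.round(b,4),(b[0]+b[2])/2); print(np.round(q,4),(q[0]+q[2])/2)
E
python3 -m inch '[0,0,-0.05,0, 0,0,-0.2,0, 0,0,-0.38,0, 0,0,-0.56,0, 0,0,-0.68,0]';  python3 -m inch '[0,0,0,0,0,0,0,0]'; python3 p.py .639 -.1095 .305 -3.9
```

```text
[[ 0.4693 -0.2562  0.04  ]
 [ 0.4672 -0.1875  0.04  ]
 [ 0.4143 -0.1851  0.04  ]] [ 0.44182344 -0.22064572  0.04      ]
[[ 0.4753 -0.2702  0.02  ]
 [ 0.4739 -0.1771  0.02  ]
 [ 0.3976 -0.1812  0.02  ]] [ 0.43641687 -0.22567039  0.02      ]
time_s: 22.35
eef_pos: [0.6246, 0.2707, 0.3097]
orientation: [[0.061, 0.998, 0.002], [0.998, -0.061, 0.001], [0.002, 0.002, -1.0]]
ft_force: [0.6, -1.0, -2.8]
opening: 0.0376
grasp_force: 60.6
time_s: 22.6
eef_pos: [0.6243, 0.2698, 0.305]
orientation: [[0.061, 0.998, -0.001], [0.998, -0.061, -0.001], [-0.001, -0.001, -1.0]]
ft_force: [0.6, 0.6, -3.2]
opening: 0.0373
grasp_force: 60.6
shift [-1.259e+00  1.260e-01  1.000e-03] turn 0.004 dist 0.38 at [0.6243 0.2698 0.305 ] phi -3.5 grip 0.0373 60.6 t 22.6
```

The bear is about 5 mm off in each axis, within tolerance. I'll recheck at the end. Carrying the owl to pad B.

```bash
python3 -m inch '[-0.08,0.01,0,0, -0.22,0.02,0,0, -0.38,0.035,0,0, -0.54,0.05,0,0, -0.7,0.07,0,0]'; python3 -m inch '[-0.18,0.02,0,0, -0.36,0.035,0,0, -0.48,0.048,0,0, -0.54,0.054,0,0]';  python3 -m inch '[0,0,0,0,0,0,0,0]'; python3 p.py .639 -.1095 .12 -3.9
```

```text
time_s: 23.22
eef_pos: [0.6319, 0.0573, 0.304]
orientation: [[0.061, 0.998, -0.004], [0.998, -0.061, -0.001], [-0.001, -0.003, -1.0]]
ft_force: [0.6, -0.4, -2.5]
opening: 0.0376
grasp_force: 60.5
time_s: 23.72
eef_pos: [0.6381, -0.1063, 0.304]
orientation: [[0.065, 0.998, -0.004], [0.998, -0.065, -0.0], [-0.001, -0.003, -1.0]]
ft_force: [0.4, -0.0, -2.6]
opening: 0.0374
grasp_force: 60.5
time_s: 23.98
eef_pos: [0.639, -0.1007, 0.3059]
orientation: [[0.059, 0.998, -0.001], [0.998, -0.059, 0.002], [0.002, -0.001, -1.0]]
ft_force: [0.1, 0.9, -2.8]
opening: 0.0372
grasp_force: 60.5
shift [-0.03   0.002  0.62 ] turn 0.006 dist 0.186 at [ 0.639  -0.1007  0.3059] phi -3.4 grip 0.0372 60.5 t 23.98
```

```bash
python3 -m inch '[-0.03,0.002,0.1,0, -0.03,0.002,0.25,0, -0.03,0.002,0.42,0, -0.03,0.002,0.56,0,-0.03,0.002,0.62,0]';  python3 -m inch '[0,0,0.0,0,0,0,0,0]'; python3 p.py .639 -.1095 .1036 -3.9
```

```text
time_s: 24.6
eef_pos: [0.6379, -0.1102, 0.1179]
orientation: [[0.059, 0.998, -0.003], [0.998, -0.059, 0.001], [0.001, -0.003, -1.0]]
ft_force: [-0.3, -1.3, -2.0]
opening: 0.0373
grasp_force: 60.6
time_s: 24.85
eef_pos: [0.6405, -0.1117, 0.1221]
orientation: [[0.061, 0.998, 0.003], [0.998, -0.061, 0.0], [0.0, 0.003, -1.0]]
ft_force: [0.4, 0.5, -1.4]
opening: 0.0375
grasp_force: 60.6
shift [ 0.007 -0.006  0.062] turn 0.005 dist 0.019 at [ 0.6405 -0.1117  0.1221] phi -3.5 grip 0.0375 60.6 t 24.85
```

```bash
python3 -m inch '[0.005,0,0.02,0, 0.005,0,0.035,0, 0.005,0,0.047,0, 0.005,0,0.047,0]';  python3 -m inch '[0,0,0.005,0, 0,0,0.01,0,0,0,0.01,0]'; python3 -m inch '[0,0,0.004,0, 0,0,0.008,0,0,0,0.008,0]'
```

```text
time_s: 25.35
eef_pos: [0.639, -0.111, 0.1056]
orientation: [[0.062, 0.998, -0.001], [0.998, -0.062, -0.0], [-0.0, -0.001, -1.0]]
ft_force: [0.8, -0.3, -2.8]
opening: 0.0375
grasp_force: 60.6
time_s: 25.72
eef_pos: [0.6395, -0.111, 0.1036]
orientation: [[0.062, 0.998, 0.001], [0.998, -0.062, -0.0], [-0.0, 0.001, -1.0]]
ft_force: [-2.0, 0.2, 3.1]
opening: 0.0376
grasp_force: 61.2
time_s: 26.1
eef_pos: [0.6397, -0.111, 0.1034]
orientation: [[0.062, 0.998, 0.002], [0.998, -0.062, -0.001], [-0.001, 0.002, -1.0]]
ft_force: [-8.6, -1.0, 23.4]
opening: 0.037
grasp_force: 63.8
```

Owl down. Release, rise and go to the fish on the turntable.

```bash
python3 -m inch '[0,0,-0.008,0,0,0,-0.008,0,0,0,-0.008,0,0,0,-0.008,0]' 0.9; python3 -m inch '[0,0,-0.1,0,0,0,-0.3,0,0,0,-0.5,0,0,0,-0.66,0,0,0,-0.66,0]'; python3 p.py .4188 .3345 .30 -3.5
```

```text
time_s: 26.6
eef_pos: [0.6392, -0.1108, 0.1027]
orientation: [[0.061, 0.998, -0.0], [0.998, -0.061, 0.0], [0.0, -0.0, -1.0]]
ft_force: [-0.0, -0.9, -0.5]
opening: 0.081
grasp_force: 0.0
time_s: 27.22
eef_pos: [0.6411, -0.1103, 0.3056]
orientation: [[0.061, 0.998, 0.007], [0.998, -0.061, -0.001], [-0.0, 0.007, -1.0]]
ft_force: [0.4, 0.0, -0.3]
opening: 0.0815
grasp_force: 0.0
shift [ 1.434 -0.831  0.012] turn -0.0 dist 0.497 at [ 0.6411 -0.1103  0.3056] phi -3.5 grip 0.0815 0.0 t 27.23
```

```bash
python3 -m inch '[0.72,-0.41,0,0,0.72,-0.41,0,0,0.72,-0.41,0,0,0.72,-0.41,0,0,0.72,-0.41,0,0]'; python3 -m inch '[0.7,-0.41,0,0,0.7,-0.41,0,0,0.7,-0.41,0,0,0.7,-0.41,0,0,0.7,-0.41,0,0]' ; python3 -m inch '[0,0,0,0,0,0,0,0]'; python3 p.py .4188 .3345 .20 -3.5
python3 - <<'E'
from h import *
crop("scene",170,80,190,150,4,"pics/s6.png")
T=arm.snapshot("top"); cv2.imwrite("pics/top6_raw.png",T)
S=arm.snapshot("scene"); cv2.imwrite("pics/scene6_raw.png",S)
E
```

```text
time_s: 27.85
eef_pos: [0.5269, 0.1176, 0.301]
orientation: [[0.053, 0.999, -0.001], [0.999, -0.053, 0.001], [0.001, -0.001, -1.0]]
ft_force: [1.1, -0.8, 0.0]
opening: 0.0809
grasp_force: 0.0
time_s: 28.48
eef_pos: [0.4169, 0.3332, 0.3006]
orientation: [[0.054, 0.999, -0.002], [0.999, -0.054, 0.002], [0.002, -0.002, -1.0]]
ft_force: [0.5, -0.5, -0.8]
opening: 0.0812
grasp_force: 0.0
time_s: 28.72
eef_pos: [0.4212, 0.3277, 0.3004]
orientation: [[0.064, 0.998, -0.0], [0.998, -0.064, -0.001], [-0.001, -0.0, -1.0]]
ft_force: [-0.9, -0.1, -0.6]
opening: 0.0811
grasp_force: 0.0
shift [ 0.023 -0.009  0.335] turn -0.002 dist 0.101 at [0.4212 0.3277 0.3004] phi -3.7 grip 0.0811 0.0 t 28.73
```

View pics/s6.png

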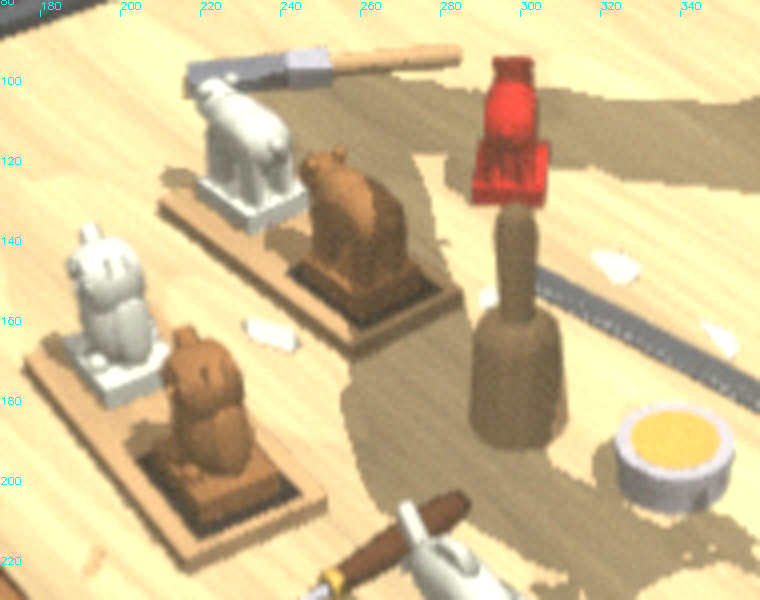

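The owl is upright, centred on pad B (213,190). The bear is fine and nothing else has moved. Now pick the fish.

```bash
python3 -m inch '[0.022,-0.008,0.05,0, 0.022,-0.008,0.2,0, 0.022,-0.008,0.35,0,0.022,-0.008,0.45,0,0.022,-0.008,0.45,0]'; python3 -m inch '[0,0,0,0,0,0,0,0]';python3 p.py .4188 .3345 .1225 -3.5
```

```text
time_s: 29.5
eef_pos: [0.4165, 0.335, 0.1634]
orientation: [[0.061, 0.998, -0.004], [0.998, -0.061, -0.003], [-0.003, -0.004, -1.0]]
ft_force: [1.0, -0.2, 1.2]
opening: 0.0808
grasp_force: 0.0
time_s: 29.75
eef_pos: [0.4184, 0.3369, 0.1673]
orientation: [[0.061, 0.998, 0.002], [0.998, -0.061, 0.002], [0.002, 0.002, -1.0]]
ft_force: [-0.1, -0.2, 0.0]
opening: 0.0813
grasp_force: 0.0
shift [-0.008  0.002  0.149] turn -0.0 dist 0.045 at [0.4184 0.3369 0.1673] phi -3.5 grip 0.0813 0.0 t 29.75
```

```bash
python3 -m inch '[-0.006,0,0.06,0, -0.006,0,0.12,0, -0.006,0,0.149,0,-0.006,0,0.149,0]'; python3 -m inch '[0,0,0,0,0,0,0,0,0,0,0,0,0,0,0,0,0,0,0,0]' -0.9 40; python3 -m inch '[0,0,0,0,0,0,0,0]' - 60;  python3 -m inch '[0,0,-0.05,0, 0,0,-0.2,0, 0,0,-0.38,0, 0,0,-0.56,0, 0,0,-0.6,0]';  python3 -m inch '[0,0,0,0,0,0,0,0]'; python3 p.py .6235 .2695 .30 -2
```

```text
time_s: 30.25
eef_pos: [0.4173, 0.334, 0.1203]
orientation: [[0.061, 0.998, -0.002], [0.998, -0.061, -0.001], [-0.001, -0.002, -1.0]]
ft_force: [0.3, 0.6, 0.7]
opening: 0.081
grasp_force: 0.0
time_s: 30.88
eef_pos: [0.4182, 0.3346, 0.1219]
orientation: [[0.062, 0.998, 0.001], [0.998, -0.062, 0.001], [0.001, 0.001, -1.0]]
ft_force: [1.0, -0.5, 6.2]
opening: 0.0308
grasp_force: 39.5
time_s: 31.12
eef_pos: [0.4182, 0.3346, 0.1219]
orientation: [[0.062, 0.998, 0.001], [0.998, -0.062, 0.001], [0.001, 0.001, -1.0]]
ft_force: [1.2, -1.2, 7.7]
opening: 0.0301
grasp_force: 59.0
time_s: 31.75
eef_pos: [0.4181, 0.3358, 0.3054]
orientation: [[0.061, 0.998, 0.004], [0.998, -0.061, 0.004], [0.004, 0.004, -1.0]]
ft_force: [-0.2, -0.0, -2.6]
opening: 0.0302
grasp_force: 60.1
time_s: 32.0
eef_pos: [0.4173, 0.3335, 0.2996]
orientation: [[0.061, 0.998, -0.002], [0.998, -0.061, -0.002], [-0.002, -0.002, -1.0]]
ft_force: [-0.4, 0.0, -2.4]
opening: 0.0304
grasp_force: 60.1
shift [-0.171  0.699 -0.002] turn -0.017 dist 0.216 at [0.4173 0.3335 0.2996] phi -3.5 grip 0.0304 60.1 t 32.0
```

```bash
python3 -m inch '[-0.02,0.1,0,0, -0.06,0.25,0,-0.01, -0.1,0.42,0,-0.015, -0.15,0.6,0,-0.017,-0.171,0.7,0,-0.017]';  python3 -m inch '[0,0,0,0,0,0,0,0]'; python3 p.py .6235 .2695 .113 -2
```

```text
time_s: 32.62
eef_pos: [0.6266, 0.2674, 0.2981]
orientation: [[0.038, 0.999, -0.003], [0.999, -0.038, -0.003], [-0.003, -0.003, -1.0]]
ft_force: [-0.6, 1.4, -2.6]
opening: 0.0302
grasp_force: 60.1
time_s: 32.88
eef_pos: [0.6231, 0.2707, 0.2996]
orientation: [[0.034, 0.999, -0.003], [0.999, -0.034, -0.001], [-0.001, -0.003, -1.0]]
ft_force: [-0.3, 0.7, -2.1]
opening: 0.0303
grasp_force: 60.1
shift [-0.003  0.003  0.622] turn 0.001 dist 0.187 at [0.6231 0.2707 0.2996] phi -1.9 grip 0.0303 60.1 t 32.88
```

```bash
python3 -m inch '[-0.003,0.003,0.1,0, -0.003,0.003,0.25,0, -0.003,0.003,0.42,0, -0.003,0.003,0.56,0,-0.003,0.003,0.61,0]';  python3 -m inch '[0,0,0.0,0,0,0,0,0]'; python3 p.py .6235 .2695 .096 -2
```

```text
time_s: 33.5
eef_pos: [0.6227, 0.269, 0.1156]
orientation: [[0.033, 0.999, -0.004], [0.999, -0.033, -0.002], [-0.002, -0.004, -1.0]]
ft_force: [0.6, -0.0, -2.4]
opening: 0.0298
grasp_force: 60.1
time_s: 33.75
eef_pos: [0.6258, 0.2704, 0.1205]
orientation: [[0.034, 0.999, 0.003], [0.999, -0.034, 0.002], [0.002, 0.003, -1.0]]
ft_force: [-0.6, 0.4, -2.8]
opening: 0.0302
grasp_force: 60.1
shift [-0.003 -0.008  0.082] turn 0.0 dist 0.025 at [0.6258 0.2704 0.1205] phi -2.0 grip 0.0302 60.1 t 33.75
```

```bash
python3 -m inch '[0,-0.003,0.03,0, 0,-0.003,0.055,0, 0,-0.003,0.067,0, 0,-0.003,0.067,0]';  python3 -m inch '[0,0,0.005,0, 0,0,0.01,0,0,0,0.01,0]'; python3 -m inch '[0,0,0.004,0, 0,0,0.008,0,0,0,0.008,0]'
```

```text
time_s: 34.25
eef_pos: [0.624, 0.2692, 0.0977]
orientation: [[0.035, 0.999, -0.001], [0.999, -0.035, -0.0], [-0.0, -0.001, -1.0]]
ft_force: [-0.1, 1.2, -2.7]
opening: 0.0298
grasp_force: 60.1
time_s: 34.62
eef_pos: [0.6245, 0.2695, 0.0961]
orientation: [[0.035, 0.999, 0.001], [0.999, -0.035, 0.0], [0.0, 0.001, -1.0]]
ft_force: [-1.1, -1.2, 4.3]
opening: 0.0302
grasp_force: 61.2
time_s: 35.0
eef_pos: [0.6249, 0.2696, 0.0958]
orientation: [[0.035, 0.999, 0.002], [0.999, -0.035, 0.0], [0.0, 0.002, -1.0]]
ft_force: [-4.6, -5.9, 21.7]
opening: 0.0305
grasp_force: 64.1
```

```bash
python3 -m inch '[0,0,-0.008,0,0,0,-0.008,0,0,0,-0.008,0,0,0,-0.008,0]' 0.9; python3 -m inch '[0,0,-0.1,0,0,0,-0.3,0,0,0,-0.5,0,0,0,-0.66,0,0,0,-0.66,0]'; python3 -m inch '[0,-0.65,0,0,0,-0.65,0,0,0,-0.65,0,0,0,-0.65,0,0,0,-0.65,0,0]'; python3 -m inch '[0,0,0,0,0,0,0,0]'
python3 - <<'E'
from h import *
S=arm.snapshot("scene"); T=arm.snapshot("top")
def c(I,x,y): return cv2.convertScaleAbs(cv2.resize(I[y:y+75,x:x+65],None,fx=4,fy=4,interpolation=cv2.INTER_CUBIC),alpha=1.5,beta=10)
cv2.imwrite("pics/fin.png",np.vstack([np.hstack([c(S,235,115),c(S,195,155),c(S,295,235)]),np.hstack([c(T,395,185),c(T,350,100),c(T,200,95)])]))
E
```

```text
time_s: 35.5
eef_pos: [0.6241, 0.2693, 0.0949]
orientation: [[0.035, 0.999, -0.0], [0.999, -0.035, -0.0], [-0.0, -0.0, -1.0]]
ft_force: [0.3, -0.9, 0.1]
opening: 0.0808
grasp_force: 0.0
time_s: 36.12
eef_pos: [0.6253, 0.271, 0.2979]
orientation: [[0.035, 0.999, 0.006], [0.999, -0.035, 0.004], [0.004, 0.006, -1.0]]
ft_force: [-0.4, 0.7, -0.7]
opening: 0.0812
grasp_force: 0.0
time_s: 36.75
eef_pos: [0.4295, 0.2758, 0.293]
orientation: [[0.035, 0.999, 0.0], [0.999, -0.035, -0.001], [-0.001, 0.001, -1.0]]
ft_force: [0.1, -1.0, 0.3]
opening: 0.0813
grasp_force: 0.0
time_s: 37.0
eef_pos: [0.4304, 0.2759, 0.2928]
orientation: [[0.036, 0.999, -0.001], [0.999, -0.036, 0.0], [0.0, -0.001, -1.0]]
ft_force: [1.3, 0.3, 0.1]
opening: 0.0813
grasp_force: 0.0
```

View pics/fin.png

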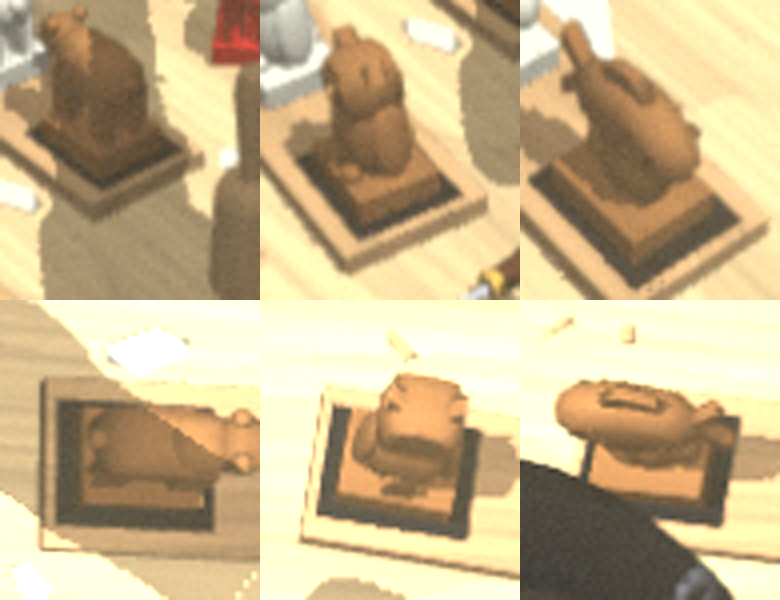

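All three stand upright within their pads. I'll check the offsets from the block and pad corners in this picture (bear block (80,203) to (203,207); owl (65,192) to (195,213); fish corner (183,200), all relative to their tiles).

```bash
python3 - <<'E'
from h import *
def P(o,p,z,n="top"): return onz(n,(o[0]+p[0]/4,o[1]+p[1]/4),z)[:2]
def cen(a,b,W):
    y=(a-b)/np.linalg.norm(a-b); return (a+b)/2+np.array([y[1],-y[0]])*W/2, y
for k,o,b,q in(("bear",(395,185),((80,203),(203,207)),((57,220),(215,229))),("owl",(350,100),((65,192),(195,213)),((58,215),(208,238)))):
    cb,yb=cen(P(o,b[0],.04),P(o,b[1],.04),.058); cq,yq=cen(P(o,q[0],.02),P(o,q[1],.02),.076)
    print(k,cb.round(4),cq.round(4),"off",(cb-cq).round(4),np.degrees(np.arccos(yb@yq)).round(1))
o=(200,95); br=P(o,(183,200),.04); pr=P(o,(202,222),.02); print("fish BR diff",(br-pr).round(4),"want (.009,.012)")
# scene: front corner diffs, expected (-.009,-.012)
for k,o,b,q in(("bear",(235,115),(97,170),(104,187)),("owl",(195,155),(102,207),(100,235)),("fish",(295,235),(112,245),(112,285))):
    print(k,"front diff",(P(o,b,.04,"scene")-P(o,q,.02,"scene")).round(4),"want (-.009,-.012)")
s=arm.sense(); print(s["time_s"],np.abs(s["joint_velocities"]).max())
E
```

```text
bear [ 0.4373 -0.2269] [ 0.4371 -0.2303] off [0.0002 0.0035] 1.4
owl [ 0.637  -0.1072] [ 0.6379 -0.1132] off [-0.0008  0.006 ] 0.5
fish BR diff [0.0064 0.009 ] want (.009,.012)
bear front diff [0.0066 0.0027] want (-.009,-.012)
owl front diff [-0.0052 -0.0016] want (-.009,-.012)
fish front diff [-0.0069 -0.0086] want (-.009,-.012)
37.1 0.3575115578774728
```

The owl reads about 6 mm off along y. I'll check more accurately with brightness profiles along the pad and block edges.

```bash
python3 - <<'E'
from h import *
T=arm.snapshot("top").astype(np.float32); S=arm.snapshot("scene").astype(np.float32)
def prof(I,n,c,yaw,dx,z,lo,hi,along="y",dy=0):
    a=np.radians(yaw); y=np.array([-np.sin(a),np.cos(a)]); x=np.array([np.cos(a),np.sin(a)]); t=np.arange(lo,hi,.002)
    out=[]
    for s in t:
        w=np.array(c)+(x*dx+y*s if along=="y" else x*s+y*dy)
        u=pix(n,[*w,z]); out.append(cv2.getRectSubPix(I[:,:,2],(1,1),(float(u[0]),float(u[1])))[0,0])
    return " ".join(f"{int(s*1000)}:{int(v)}" for s,v in zip(t,out))
for k,c,yaw in(("owl",(.639,-.111),-3.8),("bear",(.437,-.228),1.8)):
    print(k,"top pad y",prof(T,"top",c,yaw,-.034,.02,-.062,.062)); print(k,"top blk y",prof(T,"top",c,yaw,-.023,.04,-.058,.064))
    print(k,"scn pad y (+x side)",prof(S,"scene",c,yaw,.034,.02,.02,.062)); print(k,"scn blk y end",prof(S,"scene",c,yaw,.015,.04,.016,.062)); 
E
```

```text
owl top pad y -62:192 -60:191 -57:191 -55:190 -53:190 -51:192 -49:157 -47:110 -45:72 -43:60 -41:61 -39:62 -37:62 -35:61 -33:62 -31:61 -29:60 -27:61 -25:60 -23:60 -21:60 -19:60 -17:61 -15:61 -13:61 -11:61 -9:60 -7:60 -5:62 -3:63 -1:61 0:61 2:63 4:61 6:61 8:60 10:61 12:62 14:62 16:61 18:62 20:62 22:60 24:60 26:60 28:61 30:63 32:63 34:63 36:61 38:62 40:63 42:62 44:59 46:74 48:129 50:195 52:195 54:167 56:184 58:210 60:212
owl top blk y -58:198 -56:199 -54:200 -52:199 -49:199 -47:196 -45:169 -43:113 -41:75 -39:58 -37:57 -35:58 -33:83 -31:126 -29:151 -27:156 -25:155 -23:154 -21:156 -19:156 -17:150 -15:130 -13:121 -11:117 -9:107 -7:93 -5:85 -3:83 -1:84 0:83 2:81 4:81 6:85 8:85 10:97 12:123 14:153 16:153 18:153 20:153 22:154 24:156 26:153 28:153 30:153 32:153 34:153 36:151 38:106 40:73 42:62 44:63 46:63 48:72 50:163 52:203 54:187 56:157 58:202 60:210 62:212
owl scn pad y (+x side) 20:49 22:50 23:49 25:46 27:48 29:48 31:50 33:52 35:52 37:51 39:52 41:55 43:58 45:73 47:95 49:117 51:134 53:141 55:135 57:124 59:111
owl scn blk y end 16:94 18:101 20:106 22:112 24:120 26:120 28:121 30:123 32:123 34
[... 527 characters left out ...]
 -56:123 -54:122 -52:122 -49:122 -47:123 -45:123 -43:124 -41:94 -39:66 -37:54 -35:67 -33:112 -31:105 -29:98 -27:97 -25:98 -23:98 -21:99 -19:99 -17:98 -15:98 -13:99 -11:99 -9:99 -7:99 -5:99 -3:97 -1:98 0:99 2:98 4:99 6:98 8:98 10:99 12:99 14:98 16:99 18:100 20:99 22:99 24:99 26:99 28:99 30:100 32:99 34:94 36:80 38:67 40:60 42:58 44:54 46:54 48:53 50:57 52:80 54:114 56:128 58:106 60:82 62:99
bear scn pad y (+x side) 20:48 22:49 23:48 25:49 27:49 29:48 31:47 33:48 35:47 37:46 39:50 41:50 43:49 45:54 47:64 49:74 51:79 53:80 55:77 57:73 59:68
bear scn blk y end 16:63 18:62 20:62 22:63 24:61 26:60 28:62 30:65 32:68 34:69 36:68 38:65 40:61 42:59 44:59 46:57 48:56 50:57 52:59 54:57 56:56 58:53 60:49
```

The profiles put the owl about 3 mm and the bear about 1 mm off along y. The fish corner is about 3–4 mm off. All are well within 15 mm, so I'm handing in.

```bash
python3 -c "
from workcell import arm
print(arm.job_done())"
```

```text
the job is handed in; nothing more can be done
None
```

The owl, fish and bear each stand upright on the pad beside their own plaster model, a few millimetres from centre by camera, and the job is handed in at about 37 s; no verdict came back.

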